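# Turn a wheel on the truing stand by its spokes until the valve is at the top

## Robot

A 6-joint arm with a two-finger parallel gripper is mounted at the origin on the work surface. World frame = base frame: x ahead of the robot, y to its left, z up, the work surface at z = 0. Lengths are in m, angles in rad, forces in N, time in s.
With the tool pointing down it reaches from about 0.4 to 0.825 m from the base axis. Payload 7 kg.
Tool frame: the origin (TCP) lies on the centre line of the jaws, within the pads' length; the fingertips stand 22 mm ahead of it and the grasp point (between the pads) lies 3 mm ahead of it; z points along the fingers, y is the line along which they close (so a half turn about z gives the same grasp; the last joint's range is limited). The gripper opens to 85 mm and grips with 20 to 120 N. Pads are 22 mm wide; open, the fingers measure 114 mm over their backs; the gripper's body (76 mm by 85 mm) begins 54 mm behind the grasp point. The pads swing forward as they close: fully open they stand 13 mm farther back than shut.
Start: joints at [1.431, 0.359, 0.012, 0, -1.224, -0.288], TCP at [0.28, 0.614, 0.229] pointing down, gripper open.
Joint ranges: [-3.07, 3.07], [-1.43, 2.12], [-1.02, 1.25], [-3.03, 1.67], [-3.05, -0], [-3.03, 3.03]. Speed limits (rad/s): [2.39, 2.39, 3.01, 3.14, 3.14, 3.14].

## Interface

Orientations are given as a unit quaternion [x, y, z, w].
In Python, from cell import arm, viewer, order gives the robot as it stands.
- The arm moves only by the shell command python3 -m inch 'ROWS' [OPENING]. ROWS is JSON, a list of rows, each a list of 2 entries, a list of its own where there are three numbers: the shift along the tool's x, y, z in cm, then the turn about the tool's z in rad. In form: [[[dx, dy, dz], roll], ...]. A call has 1 to 20 rows; each row shifts and turns the commanded pose from where the row before left it, along the tool's axes as they then stand; what a row does not reach is not made up. A row lasts 1/8 s, in which the tool goes at most 62.5 mm and 10.7 degrees, less where a joint would pass 70% of its speed; a pose out of reach is approached as far as the arm can. A call is refused whole if a number of a shift passes 6.25 or a number of a turn 0.188, either way. A call with a gripper value outside its range is refused whole. OPENING is the closure, from 0 (fully open) to 1 (shut), set as the call begins (- or left out, the last holds). The fingers move at their own pace and stop on an object; the grip force is fixed at half the most. Time passes only in rows, so rows that do not move let the fingers close. It gives the time, the measured TCP pose, the force, the opening and the grip force at its end, in the units of the state.
- arm.state(): the state, without advancing time (a new reading comes with each control period).
- viewer.get_image(name): name is "scene" or "side" or "wrist"; returns a dict with "img" (384x512x3 uint8, blue, green, red), "K" (3x3 intrinsics, pixels), "k1" (the pictures are not rectified: a ray, as slopes to the right and down, at radius r is drawn at 1 + k1 r^2 times it, then the intrinsics apply), "camera_from_world" (4x4, takes a point from world to camera coordinates); the wrist camera has in their place "hand_eye" (4x4, takes a point from camera to tool coordinates, whose origin is the TCP and whose axes are the flange's). Camera axes: x right, y up, looking along -z (the intrinsics and any distortion apply to the point x, -y, -z); pixel columns grow to the right and rows downward; lengths in m; the calibration is good to about 2 mm. A picture is of the moment at which its call begins: read the wrist's pose just before it. There is no depth.
- order.sign_off(): hands the job in; it is judged then, once.
The state is a dict: "time": time; "q": joint angles; "joint_velocities": joint speeds; "joint_torque": joint torques, N m; "ee_pos": TCP position; "ee_rot": TCP orientation; "contact_force": force on the tool from outside, world axes, zero at the start; "ft_torque": the same for the moment, N m; "gripper_width": finger opening in m; "gripper_force": force on a finger pad.
Only numpy, scipy, OpenCV 4.12 (cv2) and the standard library are available. Lean on these libraries where they do the work, as an engineer would, in place of code of your own. Each camera call takes 0.05 s, during which the arm holds its last target. There are 200 camera calls.

## Task

The child's bike wheel on the bench truing stand needs its valve stem straight up, at twelve o'clock directly above the hub, before the pump goes on. Push lightly on one spoke after another with the fingertips to turn the wheel round until the valve is there, then take the hand away. Sealer on the tyre edge is still wet, so keep off the tyre, the rim and the valve; grip nothing, and do not lift or shift the stand or the things lying round it.

Things in the scene. Friction and masses are not known exactly. Their poses are not given: they have to be found in the camera images.
- stand: blue steel truing stand, 4 to 5.6 kg, loose. Origin: under its centre. x = axle direction (yaw 0.8 to 1.3: away from the robot and to its left), z up. Base 200 (x) by 170 (y) mm, 15 high. Uprights 6 mm thick at x = -56 and +56 mm, 50 mm wide (y), from 90 mm height 34, from 160 to the top at 228 mm 24 wide. Axle and nuts (19 mm) reach x = +-76. Rim feelers at y = 0, |x| 19-45, up to 83 high
- hub (a point): centre of the wheel on the axle, 215 mm above the bench, midway between the uprights. Its axes turn with the wheel: x along the axle, z towards the valve. Grey hub 54 mm across, 48 mm thick. Six straight spokes at 30, 90, 150... degrees from the valve, 14 mm wide (20 within 50 mm of the centre), 20 mm deep along the axle, centred on this point's plane; open gaps between them out to the rim
- valve_tip (a point): inner end of the valve's black cap, 100 mm from the hub centre, in the plane of the wheel. The brass stem (9 mm thick, cap 11 mm, 40 mm long in all) sticks from the rim straight towards the hub, midway between two spokes. Its z axis points from the hub out through the valve; right when that is straight up
- wheel (a joint): angle of the wheel about the stand's x axis, rad: 0 or any whole turn with the valve straight up, above the hub. Grows as the top moves to the stand's -y side (clockwise looking along +x): at pi/2 the valve is on the -y side, at pi at the bottom. Turns without end both ways; the hub drags (about 0.16 N m) and the wheel stays where it is left
- tyre: the rim and tyre of the wheel (wet sealer: not to be touched): rim 28 mm wide along the axle, inner radius 138 mm; black tyre 34 mm wide, from 153 to 188 mm radius, its lowest point 27 mm above the bench. Origin at the hub centre, turns with the wheel
- valve: the valve stem with its cap, part of the wheel, not to be touched; origin at the hub centre, turns with the wheel
- pliers: red-handled pliers lying loose on the bench, 180 mm long, 60 mm wide, 15 mm high, along their x; origin under the middle. Leave alone
- glue: white glue bottle standing loose, 64 mm across, 150 mm tall; origin under its centre. Leave alone
- spanner: steel spanner lying loose along its x, about 180 mm long; origin under its middle. Leave alone
- pump: black hand pump lying loose along its x, 250 mm long, T-handle 80 mm wide at its -x end, 32 mm high; origin under the middle of the barrel. Leave alone

How it is judged:
At the end, for the whole second after the job is handed in: The valve is within 0.12 rad (7 degrees) of straight up above the hub, the wheel at rest, the stand upright and it and the pliers, glue, spanner and pump within 15 mm of where they were (angle between valve_tip's own z axis and vertical below 0.12 rad and velocity of joint wheel between -0.05 and 0.05 rad/s and distance of each of stand, pliers, glue, spanner, pump from where it was at the start of the episode below 0.015 m and angle between stand's own z axis and vertical below 0.05 rad); the robot touches nothing.
It fails at once if the rim or tyre is touched (over 1.5 N) (contact force between any of the arm, the fingers and tyre above 1.5 N).
It fails at once if the valve is touched (over 1.5 N) (contact force between any of the arm, the fingers and valve above 1.5 N).
It fails at once if the wheel is pinched or forced (over 40 N) (contact force between the fingers and stand above 40 N).
It fails at once if the stand is lifted, tipped or shifted by 15 mm (distance of stand from where it was at the start of the episode above 0.015 m or angle between stand's own z axis and vertical above 0.05 rad).
It fails at once if a thing lying round the stand is moved by 15 mm (distance of any of pliers, glue, spanner, pump from where it was at the start of the episode above 0.015 m).
It also fails if it takes over 61 s, if anything falls off the work surface, if the arm or the gripper's body presses on something with over 40 N, if the wrist force passes 120 N, or if a joint passes its speed limit or range.

## Working session

There is one attempt and no reset: what is moved stays moved. The work goes in short steps, Python scripts to look and compute and a shell command to move; the robot and the scene stay as the last step left them, time stands still between calls to the robot, and variables do not carry over. Pictures are saved under pics/ and viewed, at most 10 in all, crops included, and the job is handed in when it is done.

```bash
mkdir -p pics; ls
python3 - <<'E'
from cell import arm,viewer
import cv2,numpy as np
s=arm.state();print({k:np.round(v,3).tolist() for k,v in s.items()})
ims=[viewer.get_image(n) for n in("scene","side","wrist")]
for n,i in zip(("scene","side","wrist"),ims):
    cv2.imwrite(f"pics/{n}0.png",i["img"]);print(n,i["K"],i["k1"])
    print(np.round(i.get("camera_from_world",i.get("hand_eye")),4))
E
```

```text
pics
{'time': 0.0, 'q': [1.431, 0.359, 0.011, -0.0, -1.224, -0.288], 'joint_velocities': [-0.0, -0.001, -0.0, -0.0, 0.0, 0.002], 'joint_torque': [-0.0, -58.332, 29.342, 6.937, -0.006, 0.0], 'ee_pos': [0.28, 0.614, 0.228], 'ee_rot': [0.977, -0.212, -0.0, 0.001], 'contact_force': [0.404, 0.494, 0.179], 'ft_torque': [0.025, -0.038, -0.007], 'gripper_force': 0.0, 'gripper_width': 0.085}
scene [[433.19889932   0.         255.07323993]
 [  0.         433.19889932 196.2384755 ]
 [  0.           0.           1.        ]] -0.025174689098858304
[[-0.6035  0.7973 -0.005   0.3726]
 [-0.6408 -0.4813  0.5981  0.2792]
 [ 0.4744  0.3642  0.8014 -1.7122]
 [ 0.      0.      0.      1.    ]]
side [[396.16213627   0.         251.94456066]
 [  0.         396.16213627 192.40211233]
 [  0.           0.           1.        ]] -0.04690401519225394
[[ 0.9709 -0.2391  0.0152 -0.5874]
 [ 0.1385  0.6123  0.7784 -0.2626]
 [-0.1954 -0.7536  0.6276 -0.9482]
 [ 0.      0.      0.      1.    ]]
wrist [[281.61095751   0.         254.33618288]
 [  0.         281.61095751 189.86228846]
 [  0.           0.           1.        ]] -0.06340683828845142
[[ 1.000e-03  9.600e-01  2.799e-01  7.050e-02]
 [ 1.000e+00 -7.000e-04 -1.100e-03 -0.000e+00]
 [-9.000e-04  2.799e-01 -9.600e-01 -1.465e-01]
 [ 0.000e+00  0.000e+00  0.000e+00  1.000e+00]]
```

View pics/scene0.png

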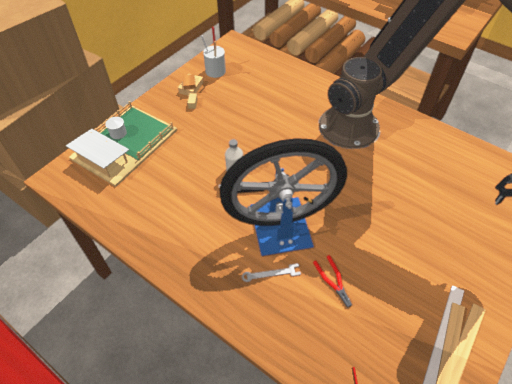

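View pics/side0.png

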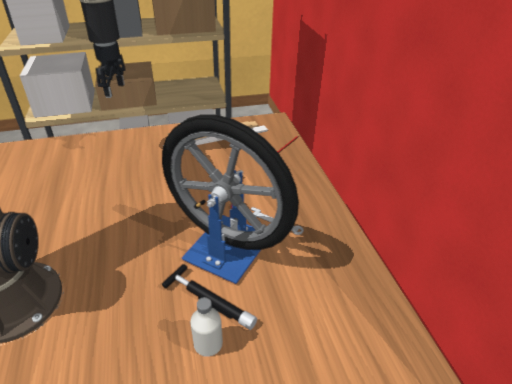

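The scene view shows the wheel centred near (286,193) and the blue base at (285,237). The side view shows the hub at (222,193), with the pump and glue on the near side and a brass bit near (200,204). I'll enlarge both.

Run:
```python
import cv2,numpy as np
a=cv2.imread("pics/scene0.png")[130:265,210:360];b=cv2.imread("pics/side0.png")[108:288,150:310]
a=cv2.resize(a,None,fx=2.67,fy=2.67*1,interpolation=3);b=cv2.resize(b,None,fx=2.45,fy=2.45,interpolation=3)
h=max(a.shape[0],b.shape[0]);c=np.zeros((h,a.shape[1]+b.shape[1],3),np.uint8);c[:a.shape[0],:a.shape[1]]=a;c[:b.shape[0],a.shape[1]:]=b
print(c.shape,a.shape);cv2.imwrite("pics/crop0.png",c)
```

```text
(441, 792, 3) (360, 400, 3)
```

View pics/crop0.png

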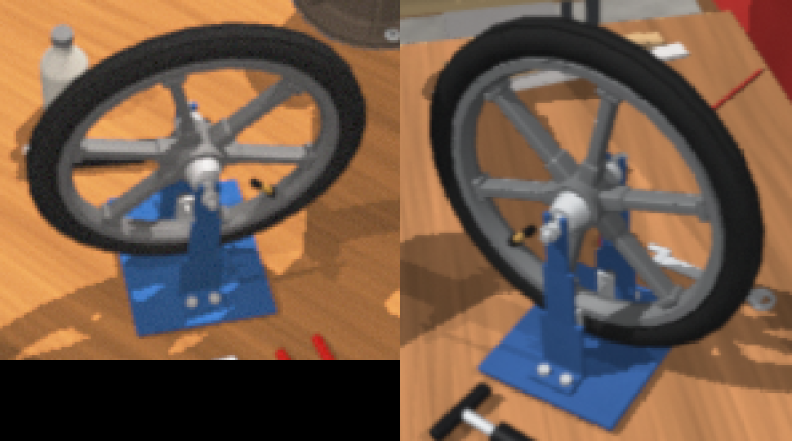

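The valve cap and brass show at scene-crop (262,187) and side-crop (521,235). In the side view that is the left of the hub, slightly low. Next I'll cast the base corners and the valve to world points.

```bash
cat > h.py <<'E'
import numpy as np,cv2
from cell import arm,viewer
from scipy.spatial.transform import Rotation as R
def ray(im,px):
    K=im["K"];p=cv2.undistortPoints(np.array([[px]],float),K,np.array([im["k1"],0,0,0]))[0,0]
    T=np.array(im["camera_from_world"]);d=T[:3,:3].T@[p[0],-p[1],-1];return -T[:3,:3].T@T[:3,3],d/np.linalg.norm(d)
def plane(im,px,p0,n):
    o,d=ray(im,px);return o+d*(np.dot(np.array(p0)-o,n)/np.dot(d,n))
def proj(im,P):
    T=np.array(im["camera_from_world"]);q=T[:3,:3]@np.array(P)+T[:3,3];x=np.array([q[0],-q[1]])/-q[2]
    x=x*(1+im["k1"]*x@x);return im["K"][:2,:2]@x+im["K"][:2,2]
def tri(a,b):
    (o,d),(p,e)=a,b;t=np.linalg.lstsq(np.c_[d,-e],p-o,rcond=None)[0];x,y=o+d*t[0],p+e*t[1];return (x+y)/2,np.linalg.norm(x-y)
E
python3 - <<'E'
from h import *
np.set_printoptions(precision=4,suppress=True)
A=viewer.get_image("scene");B=viewer.get_image("side")
sa=lambda x,y:(210+x/2.667,130+y/2.667)
sb=lambda x,y:(150+(x-400)/2.45,108+y/2.45)
print("cams",ray(A,(256,192))[0],ray(B,(256,192))[0])
Z=[0,0,1]
for p in[(133,322),(277,300),(238,180),(107,200)]:print("sc",plane(A,sa(*p),[0,0,.015],Z))
for p in[(479,365),(613,422),(673,345)]:print("sd",plane(B,sb(*p),[0,0,.015],Z))
print("valve",tri(ray(A,sa(254,183)),ray(B,sb(532,230))), tri(ray(A,sa(271,192)),ray(B,sb(515,240))))
for n,P in (("A",sa(204,163)),("B",sb(572,206))): print("hub z.215",plane((A if n=="A" else B),P,[0,0,.215],Z))
# blue mask base
E
```

```text
cams [1.2162 0.4609 1.2071] [ 0.4213 -0.6943  0.8084]
sc [0.6717 0.0601 0.015 ]
sc [0.5445 0.1794 0.015 ]
sc [0.4239 0.0433 0.015 ]
sc [ 0.55  -0.072  0.015]
sd [0.4229 0.0345 0.015 ]
sd [ 0.5479 -0.0737  0.015 ]
sd [0.6352 0.0158 0.015 ]
valve (array([0.4978, 0.1028, 0.1364]), np.float64(0.0013185228048691276)) (array([0.4803, 0.118 , 0.1125]), np.float64(0.00039635236852076234))
hub z.215 [0.5598 0.0713 0.215 ]
hub z.215 [0.5326 0.0363 0.215 ]
```

The stand centre is near (0.547,0.052) with yaw about 0.84. The valve is low on the +y side, so the wheel angle is about -2.4 and it needs about +2.4 rad. A straight-down tool can't get inside the rim, and the moves only offer roll. I'll look at the interface's help text and make a small outward trial in free space, to see how it behaves at the edge of reach.

```bash
python3 -m inch '[[[0,-5,0],0],[[0,-5,0],0],[[0,-5,0],0],[[0,-5,0],0],[[0,-5,0],0],[[0,-5,0],0]]' 1; python3 -c "
from h import *
s=arm.state();print(np.round(s['q'],3),R.from_quat(s['ee_rot']).as_matrix().round(3))"
```

```text
time: 1.0
ee_pos: [0.4027, 0.8835, 0.2291]
ee_rot: [0.977, -0.212, 0.0, -0.0]
contact_force: [1.4, 2.6, 1.7]
gripper_width: -0.0
gripper_force: 0.0
[ 1.342  0.958  1.088  0.    -1.7   -0.199] [[ 0.91  -0.415  0.   ]
 [-0.415 -0.91   0.   ]
 [ 0.    -0.    -1.   ]]
```

```bash
python3 -m inch '[[[0,-5,0],0],[[0,-5,0],0],[[0,-5,0],0],[[0,-5,0],0]]'; python3 -c "
from h import *
s=arm.state();print(np.round(s['q'],3),R.from_quat(s['ee_rot']).as_matrix().round(3))"
```

```text
time: 1.5
ee_pos: [0.4368, 0.9577, 0.19]
ee_rot: [0.975, -0.212, 0.019, -0.059]
contact_force: [0.7, 0.3, 0.1]
gripper_width: 0.0003
gripper_force: 0.0
[ 1.339  1.085  1.25   0.036 -1.618 -0.192] [[ 0.909 -0.411  0.062]
 [-0.416 -0.903  0.107]
 [ 0.013 -0.123 -0.992]]
```

At the edge of reach the arm tilts the tool outwards. I'll check that the tilt persists and can be built up.

```bash
python3 -m inch '[[[0,-5,-4],0],[[0,-5,-4],0],[[0,-5,-4],0],[[0,-5,-4],0],[[0,-5,-4],0],[[0,-5,-4],0]]'; python3 -c "
from h import *
s=arm.state();print(np.round(s['q'],3),R.from_quat(s['ee_rot']).as_matrix().round(3))"
```

```text
time: 2.25
ee_pos: [0.438, 0.9727, 0.3831]
ee_rot: [0.96, -0.209, 0.057, -0.176]
contact_force: [-0.0, -0.7, -0.7]
gripper_width: -0.0004
gripper_force: 0.0
[ 1.369  0.922  1.251  0.116 -1.545 -0.208] [[ 0.907 -0.381  0.183]
 [-0.421 -0.851  0.315]
 [ 0.035 -0.363 -0.931]]
```

```bash
python3 -m inch '[[[0,-6,0],0],[[0,-6,0],0],[[0,-6,0],0],[[0,-6,0],0],[[0,-6,0],0],[[0,-6,0],0],[[0,-6,0],0],[[0,-6,0],0],[[0,-6,0],0],[[0,-6,0],0]]'; python3 -c "
from h import *
s=arm.state();print(np.round(s['q'],3),R.from_quat(s['ee_rot']).as_matrix().round(3))"
```

```text
time: 3.5
ee_pos: [0.4867, 1.0937, 0.4902]
ee_rot: [0.898, -0.195, 0.121, -0.375]
contact_force: [-0.1, -0.7, 0.9]
gripper_width: -0.0001
gripper_force: 0.0
[ 1.384  0.934  1.251  0.27  -1.122 -0.26 ] [[ 0.895 -0.26   0.363]
 [-0.441 -0.643  0.626]
 [ 0.071 -0.72  -0.69 ]]
```

```bash
python3 -m inch '[[[0,-6,0],0],[[0,-6,0],0],[[0,-6,0],0],[[0,-6,0],0],[[0,-6,0],0],[[0,-6,0],0]]'; python3 -c "
from h import *
s=arm.state();print(np.round(s['q'],3),R.from_quat(s['ee_rot']).as_matrix().round(3))"
```

```text
time: 4.25
ee_pos: [0.4818, 1.1072, 0.6367]
ee_rot: [0.845, -0.183, 0.154, -0.478]
contact_force: [0.2, -0.7, -0.1]
gripper_width: -0.0002
gripper_force: 0.0
[ 1.405  0.873  1.251  0.383 -0.96  -0.314] [[ 0.885 -0.163  0.436]
 [-0.457 -0.475  0.752]
 [ 0.085 -0.865 -0.495]]
```

Run:
```python
from h import *
np.set_printoptions(precision=4,suppress=True)
A=viewer.get_image("scene");B=viewer.get_image("side")
sa=lambda x,y:(210+x/2.667,130+y/2.667)
sb=lambda x,y:(150+(x-400)/2.45,108+y/2.45)
Z=[0,0,1]
a=plane(A,sa(211,196),[0,0,.210],Z);b=plane(B,sb(547,234),[0,0,.210],Z)
print("nuts",a,b,(a+b)/2,np.linalg.norm(a-b),np.arctan2(*(a-b)[1::-1]))
print("glue",plane(A,(233,146),[0,0,.145],Z),plane(B,(205,303),[0,0,.15],Z),plane(B,(208,352),[0,0,0],Z))
print("pump",plane(B,(175,276),[0,0,.02],Z),plane(B,(248,320),[0,0,.02],Z))
for yaw in(.84,):
  c=np.array([.547,.052,.215]);x=np.array([np.cos(yaw),np.sin(yaw),0]);y=np.array([-x[1],x[0],0])
  for n,im,s0,f in(("A",A,(210,130),2.667),("B",B,(150,108),2.45)):
    out=im["img"].copy()
    for k in range(72):
      for r in(.138,.188):
        u=proj(im,c+r*(y*np.sin(k*np.pi/36)+np.array([0,0,1])*np.cos(k*np.pi/36)));cv2.circle(out,tuple(int(v) for v in np.round(u)),0,(0,255,0),-1)
    for e in(-.076,.076):
      u=proj(im,c+e*x);cv2.circle(out,tuple(int(v) for v in np.round(u)),1,(0,0,255),-1)
    o=out[100:300,140:380];cv2.imwrite(f"pics/o{n}.png",cv2.resize(o,(396,330)))
  cv2.imwrite("pics/ov1.png",np.hstack([cv2.imread("pics/oA.png"),cv2.imread("pics/oB.png")]))
```

```text
nuts [0.5884 0.1004 0.21  ] [0.5029 0.006  0.21  ] [0.5456 0.0532 0.21  ] 0.12742209846749758 0.8348921620968142
glue [ 0.4643 -0.2077  0.145 ] [ 0.4532 -0.2201  0.15  ] [ 0.4475 -0.2397  0.    ]
pump [ 0.3983 -0.0296  0.02  ] [ 0.5476 -0.1943  0.02  ]
```

View pics/ov1.png

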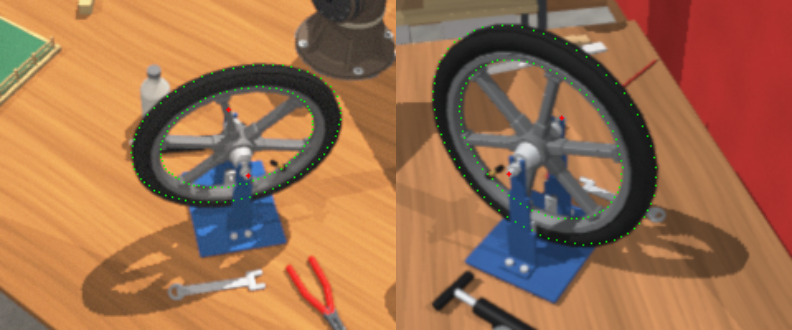

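The overlay matches both views: hub (0.547,0.052,0.215), yaw 0.84. I'll add a bit more tilt and then bring the tool back over the bench.

```bash
python3 -m inch '[[[0,-6,0],0],[[0,-6,0],0],[[0,-6,0],0],[[0,-6,0],0],[[0,-6,0],0],[[0,-6,0],0]]'; python3 -c "
from h import *
s=arm.state();print(np.round(s['q'],3),R.from_quat(s['ee_rot']).as_matrix().round(3))"
```

```text
time: 5.1
ee_pos: [0.4511, 1.0762, 0.8114]
ee_rot: [0.785, -0.17, 0.182, -0.568]
contact_force: [0.8, -0.5, -0.5]
gripper_width: 0.0002
gripper_force: 0.0
[ 1.439  0.779  1.251  0.506 -0.854 -0.371] [[ 0.876 -0.06   0.479]
 [-0.474 -0.298  0.829]
 [ 0.093 -0.953 -0.289]]
```

```bash
cat >> h.py <<'E'
def togo(P,n=None):
    s=arm.state();M=R.from_quat(s['ee_rot']).as_matrix();d=M.T@(np.array(P)-s['ee_pos'])*100
    n=n or int(np.ceil(np.linalg.norm(d)/5));print(n,"rows of",np.round(d/n,2),"tot",np.round(d,1),"q",np.round(s['q'],2),"z",np.round(M[:,2],3))
E
python3 -c "
from h import *
togo([.75,.6,.6])"
```

```text
13 rows of [ 3.6   2.5  -1.46] tot [ 46.8  32.5 -19. ] q [ 1.44  0.78  1.25  0.51 -0.85 -0.37] z [ 0.479  0.829 -0.289]
```

```bash
python3 -m inch '[[[3.6,2.5,-1.5],0],[[3.6,2.5,-1.5],0],[[3.6,2.5,-1.5],0],[[3.6,2.5,-1.5],0],[[3.6,2.5,-1.5],0],[[3.6,2.5,-1.5],0],[[3.6,2.5,-1.5],0],[[3.6,2.5,-1.5],0],[[3.6,2.5,-1.5],0],[[3.6,2.5,-1.5],0],[[3.6,2.5,-1.5],0],[[3.6,2.5,-1.5],0],[[3.6,2.5,-1.5],0]]'; python3 -c "
from h import *
togo([.72,.1,.58])"
```

```text
time: 6.72
ee_pos: [0.7408, 0.61, 0.6115]
ee_rot: [0.784, -0.171, 0.185, -0.568]
contact_force: [0.1, -0.3, -0.8]
gripper_width: -0.0002
gripper_force: 0.0
11 rows of [ 2.02  1.66 -3.84] tot [ 22.2  18.3 -42.3] q [ 0.74  0.24  0.35 -0.64 -0.5   0.77] z [ 0.484  0.827 -0.287]
```

```bash
python3 -m inch '[[[2,1.7,-3.8],0],[[2,1.7,-3.8],0],[[2,1.7,-3.8],0],[[2,1.7,-3.8],0],[[2,1.7,-3.8],0],[[2,1.7,-3.8],0],[[2,1.7,-3.8],0],[[2,1.7,-3.8],0],[[2,1.7,-3.8],0],[[2,1.7,-3.8],0],[[2,1.7,-3.8],0]]'; python3 -c "
from h import *
togo([.45,-.2,.52])"
```

```text
time: 8.1
ee_pos: [0.7189, 0.1033, 0.5743]
ee_rot: [0.785, -0.171, 0.185, -0.566]
contact_force: [0.8, -0.8, -0.6]
gripper_width: 0.0001
gripper_force: 0.0
9 rows of [-1.05  1.76 -4.05] tot [ -9.5  15.9 -36.5] q [-0.26  0.14  0.29 -1.23 -1.36  1.45] z [ 0.484  0.825 -0.29 ]
```

```bash
python3 -m inch '[[[-1,1.8,-4],0],[[-1,1.8,-4],0],[[-1,1.8,-4],0],[[-1,1.8,-4],0],[[-1,1.8,-4],0],[[-1,1.8,-4],0],[[-1,1.8,-4],0],[[-1,1.8,-4],0],[[-1,1.8,-4],0]]'
python3 - <<'E'
from h import *
c=np.array([.547,.052,.215]);x=np.array([np.cos(.84),np.sin(.84),0]);y=np.array([-x[1],x[0],0]);Z=np.array([0,0,1.])
s=arm.state();M=R.from_quat(s['ee_rot']).as_matrix()
print(s['q'].round(2) if hasattr(s['q'],'round') else s['q'],"tool axes in stand:",(np.array([x,y,Z])@M).round(3).tolist(),s['ee_pos'])
for phi in(-75,-60,-30,0):
  a=np.radians(phi);tip=c+.005*x+.08*(-y*np.sin(a)+Z*np.cos(a));T=tip-.022*M[:,2];print(phi,T.round(3));togo(T);togo(T-.14*M[:,2])
E
```

```text
time: 9.22
ee_pos: [0.4558, -0.1986, 0.5153]
ee_rot: [0.785, -0.172, 0.184, -0.566]
contact_force: [0.3, -0.4, 0.3]
gripper_width: -0.0003
gripper_force: 0.0
[-0.98  0.18  0.21 -1.26 -2.01  1.77] tool axes in stand: [[0.227, -0.264, 0.937], [-0.969, -0.155, 0.19], [0.095, -0.952, -0.291]] [ 0.45582759 -0.1985939   0.51527775]
-75 [0.482 0.089 0.242]
8 rows of [-1.76  2.15  4.12] tot [-14.1  17.2  33. ] q [-0.98  0.18  0.21 -1.26 -2.01  1.77] z [ 0.484  0.825 -0.291]
6 rows of [-2.34  2.87  3.16] tot [-14.1  17.2  19. ] q [-0.98  0.18  0.21 -1.26 -2.01  1.77] z [ 0.484  0.825 -0.291]
-60 [0.488 0.084 0.261]
8 rows of [-1.64  1.94  4.03] tot [-13.1  15.5  32.3] q [-0.98  0.18  0.21 -1.26 -2.01  1.77] z [ 0.484  0.825 -0.291]
6 rows of [-2.18  2.58  3.04] tot [-13.1  15.5  18.3] q [-0.98  0.18  0.21 -1.26 -2.01  1.77] z [ 0.484  0.825 -0.291]
-30 [0.51  0.064 0.291]
7 rows of [-1.43  1.88  4.41] tot [-10.   13.2  30.9] q [-0.98  0.18  0.21 -1.26 -2.01  1.77] z [ 0.484  0.825 -0.291]
5 rows of [-2.    2.63  3.37] tot [-10.   13.2  16.9] q [-0.98  0.18  0.21 -1.26 -2.01  1.77] z [ 0.484  0.825 -0.291]
0 [0.54  0.038 0.301]
7 rows of [-0.86  1.82  4.25] tot [-6.  12.8 29.8] q [-0.98  0.18  0.21 -1.26 -2.01  1.77] z [ 0.484  0.825 -0.291]
5 rows of [-1.2   2.55  3.16] tot [-6.  12.8 15.8] q [-0.98  0.18  0.21 -1.26 -2.01  1.77] z [ 0.484  0.825 -0.291]
```

```bash
python3 -m inch '[[[-2.3,2.9,3.2],0],[[-2.3,2.9,3.2],0],[[-2.3,2.9,3.2],0],[[-2.3,2.9,3.2],0],[[-2.3,2.9,3.2],0],[[-2.3,2.8,3],0],[[0,0,0],0]]'
cat >> h.py <<'E'
c=np.array([.547,.052,.215]);X=np.array([np.cos(.84),np.sin(.84),0]);Y=np.array([-X[1],X[0],0]);Z=np.array([0,0,1.]);S=np.array([X,Y,Z])
def tipgoal(phi,r=.08,x=.005):
    a=np.radians(phi);M=R.from_quat(arm.state()['ee_rot']).as_matrix();return c+x*X+r*(-Y*np.sin(a)+Z*np.cos(a))-.022*M[:,2]
def tip():
    s=arm.state();M=R.from_quat(s['ee_rot']).as_matrix();t=S@(s['ee_pos']+.022*M[:,2]-c);print("tip stand x,y,z",t.round(4),"phi",np.degrees(np.arctan2(-t[1],t[2])).round(1),"r",np.hypot(t[1],t[2]).round(3),"F",np.round(s['contact_force'],1),"t",s['time'])
E
python3 -c "
from h import *
tip();togo(tipgoal(-77,.08))
w=viewer.get_image('wrist');b=viewer.get_image('side');cv2.imwrite('pics/w1.png',np.hstack([cv2.resize(w['img'],(400,300)),cv2.resize(b['img'][80:320,120:440],(400,300))]))"
```

```text
time: 10.1
ee_pos: [0.4165, -0.0246, 0.2807]
ee_rot: [0.784, -0.172, 0.182, -0.567]
contact_force: [-0.5, 0.3, 0.8]
gripper_width: 0.0002
gripper_force: 0.0
tip stand x,y,z [-0.1235  0.0503  0.0593] phi -40.3 r 0.078 F [-0.5  0.3  0.8] t 10.1
3 rows of [-0.04  0.05  4.59] tot [-0.1  0.1 13.8] q [-0.78  0.18 -0.39 -1.19 -1.62  2.28] z [ 0.481  0.827 -0.29 ]
```

View pics/w1.png

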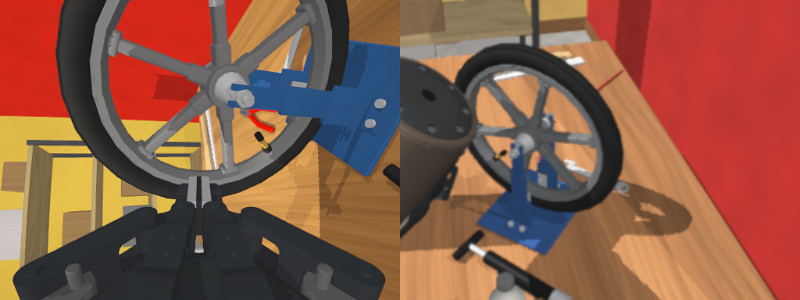

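The wrist view shows the fingers at the bottom and the valve at (263,142). The two spokes beside the target gap end near (145,150) and (228,168), which agrees with the computed angles. Going in.

```bash
python3 -m inch '[[[0,0,3],0],[[0,0,3],0],[[0,0,3],0],[[0,0,1],0],[[0,0,0],0]]'; python3 -c "
from h import *
tip();togo(tipgoal(-77,.08))
w=viewer.get_image('wrist');cv2.imwrite('pics/w2.png',w['img'])"
```

```text
time: 10.82
ee_pos: [0.4666, 0.0557, 0.2539]
ee_rot: [0.785, -0.171, 0.184, -0.567]
contact_force: [0.3, -0.3, 0.2]
gripper_width: -0.0
gripper_force: 0.0
tip stand x,y,z [-0.0303  0.0666  0.0325] phi -64.0 r 0.074 F [ 0.3 -0.3  0.2] t 10.825
1 rows of [-0.44  0.27  3.94] tot [-0.4  0.3  3.9] q [-0.59  0.2  -0.44 -1.3  -1.45  2.31] z [ 0.483  0.826 -0.29 ]
```

View pics/w2.png

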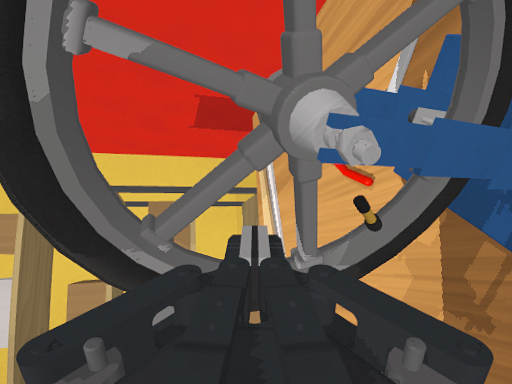

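The tips at (255,232) sit between the two spokes, clear of the rim and of the valve at (368,212). I'll insert fully and work out the arc for the first push.

```bash
python3 -m inch '[[[-0.2,0.1,1.9],0],[[-0.2,0.2,1.9],0],[[0,0,0],0]]'
cat >> h.py <<'E'
def arc(p0,p1,n,r=.08):
    M=R.from_quat(arm.state()['ee_rot']).as_matrix();g=np.linspace(p0,p1,n+1);P=[tipgoal(p,r) for p in g]
    print(np.round([M.T@(b-a)*100 for a,b in zip(P,P[1:])],1).tolist())
def spokes():  # wheel angle from the spokes seen in a camera: grey level round circles in the wheel plane
    s=np.arange(0,360,1.)
    for n in("scene","side"):
        im=viewer.get_image(n);acc=0
        for r in(.085,.1,.115):
            col=np.array([im["img"][tuple(np.round(proj(im,c+(.01 if n=="scene" else -.01)*X+r*(-Y*np.sin(a)+Z*np.cos(a)))[::-1]).astype(int))] for a in np.radians(s)],float)
            acc=acc+((col.max(1)-col.min(1))<25)*(col.mean(1)>70)
        f=acc/3;sc=[sum(f[int(k+d)%360] for k in range(0,360,60) for d in range(-4,5)) for k in range(60)];k=int(np.argmax(sc));print(n,"spokes at",k,"+60n  score",round(sc[k]/54,2))
E
python3 -c "
from h import *
tip();arc(-77,30,18);spokes();togo(tipgoal(-77))"
```

```text
time: 11.25
ee_pos: [0.4809, 0.0898, 0.2384]
ee_rot: [0.784, -0.172, 0.183, -0.567]
contact_force: [-0.3, 0.5, 0.3]
gripper_width: 0.0003
gripper_force: 0.0
tip stand x,y,z [0.0046 0.0787 0.017 ] phi -77.8 r 0.081 F [-0.3  0.5  0.3] t 11.25
[[0.3, -0.7, -0.3], [0.4, -0.7, -0.3], [0.4, -0.6, -0.3], [0.5, -0.6, -0.3], [0.6, -0.5, -0.3], [0.6, -0.5, -0.3], [0.7, -0.4, -0.3], [0.7, -0.3, -0.3], [0.8, -0.2, -0.3], [0.8, -0.2, -0.2], [0.8, -0.1, -0.2], [0.8, 0.0, -0.2], [0.8, 0.1, -0.2], [0.8, 0.2, -0.1], [0.8, 0.3, -0.1], [0.8, 0.3, -0.1], [0.7, 0.4, -0.1], [0.7, 0.5, -0.0]]
scene spokes at 0 +60n  score 0.19
side spokes at 0 +60n  score 0.32
1 rows of [ 0.05 -0.09  0.08] tot [ 0.  -0.1  0.1] q [-0.52  0.22 -0.47 -1.34 -1.38  2.33] z [ 0.482  0.827 -0.29 ]
```

```bash
python3 -m inch '[[[0.3,-0.7,-0.3],0],[[0.4,-0.7,-0.3],0],[[0.4,-0.6,-0.3],0],[[0.5,-0.6,-0.3],0],[[0.6,-0.5,-0.3],0],[[0.6,-0.5,-0.3],0],[[0.7,-0.4,-0.3],0]]'; python3 -c "
from h import *
tip();w=viewer.get_image('wrist');cv2.imwrite('pics/w3.png',w['img'])"
```

```text
time: 12.22
ee_pos: [0.5042, 0.0661, 0.2869]
ee_rot: [0.784, -0.172, 0.184, -0.567]
contact_force: [0.2, -0.3, 0.4]
gripper_width: 0.0003
gripper_force: 0.0
tip stand x,y,z [0.0025 0.0455 0.0655] phi -34.8 r 0.08 F [ 0.2 -0.3  0.4] t 12.225
```

View pics/w3.png

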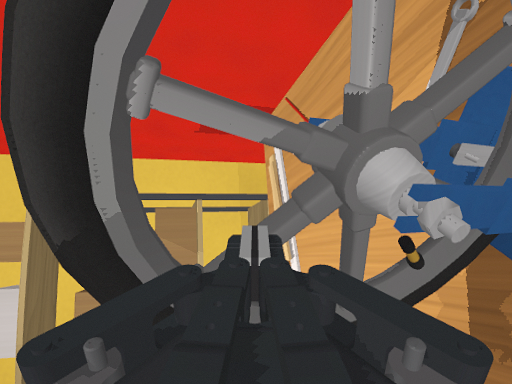

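The spokes have not rotated, yet the tips overlap a spoke in the picture. I'll check depth by projecting known points into the wrist image.

```bash
cat >> h.py <<'E'
def wim():
    s=arm.state();im=viewer.get_image("wrist");T=np.eye(4);T[:3,:3]=R.from_quat(s['ee_rot']).as_matrix();T[:3,3]=s['ee_pos'];im["camera_from_world"]=np.linalg.inv(T@np.array(im["hand_eye"]));return im
def ov(im,th,f,box=None):
    o=im["img"].copy()
    def d(P,col):
        u=proj(im,P)
        if 0<=u[0]<512 and 0<=u[1]<384: cv2.circle(o,tuple(int(v) for v in np.round(u)),1,col,-1)
    for k in range(90):
        a=k*np.pi/45;e=-Y*np.sin(a)+Z*np.cos(a);d(c+.138*e-.014*X,(0,255,0));d(c+.188*e,(0,255,0))
    for k in range(6):
        a=np.radians(th+30+60*k);e=-Y*np.sin(a)+Z*np.cos(a)
        for r in np.arange(.03,.138,.008): d(c+r*e-.01*X,(0,0,255))
    a=np.radians(th);d(c+.1*(-Y*np.sin(a)+Z*np.cos(a)),(255,0,255));d(c-.076*X,(255,255,0))
    s=arm.state();d(np.array(s['ee_pos'])+.022*R.from_quat(s['ee_rot']).as_matrix()[:,2],(255,0,0))
    if box: x0,y0,x1,y1=box;o=cv2.resize(o[y0:y1,x0:x1],None,fx=2,fy=2)
    cv2.imwrite(f,o)
E
python3 -c "
from h import *
ov(wim(),-137.5,'pics/w4.png')"
```

```text
(no output)
```

View pics/w4.png

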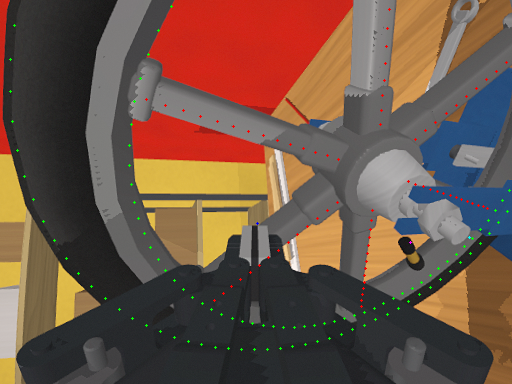

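Run:
```python
from h import *
im=wim();tip()
a=np.radians(-137.5);e=-Y*np.sin(a)+Z*np.cos(a)
for n,P in(("nut end",c-.076*X),("valve tip",c+.1*e),("hub face-.024",c-.024*X),("upright top +y",c-.059*X+.012*Y+.013*Z),("upright top -y",c-.059*X-.012*Y+.013*Z)):print(n,proj(im,P).round(1))
q=im["camera_from_world"]@np.r_[c,1];print("hub in cam",q.round(3))
g=cv2.resize(im["img"][130:300,250:510],None,fx=3,fy=3,interpolation=cv2.INTER_CUBIC);cv2.imwrite("pics/w5.png",g)
```

```text
tip stand x,y,z [0.0025 0.0456 0.0652] phi -34.9 r 0.08 F [-0.4 -0.   0. ] t 12.375
nut end [469.2 236.3]
valve tip [410.1 241.2]
hub face-.024 [390.4 180.6]
upright top +y [407.8 236.3]
upright top -y [429.6 191.9]
hub in cam [ 0.071  0.017 -0.178  1.   ]
```

View pics/w5.png

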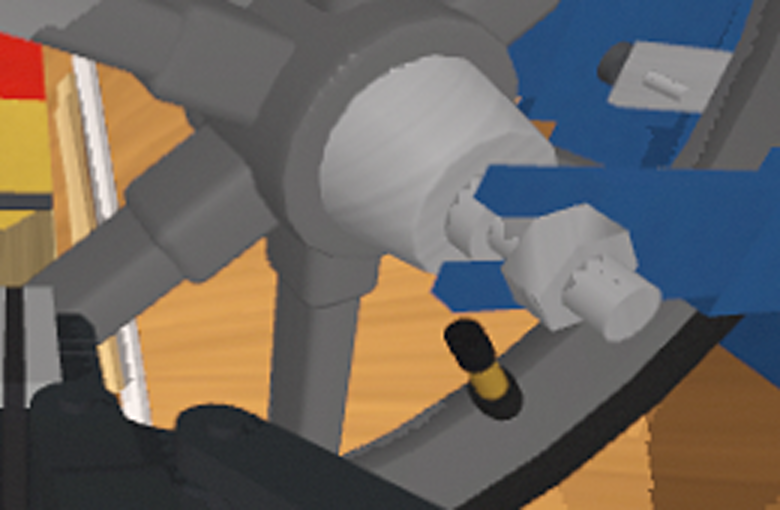

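Run:
```python
from h import *
im=wim();H=np.array(im["hand_eye"])
def ang(im,px,x=0):
    p=S@(plane(im,px,c+x*X,X)-c);return np.degrees(np.arctan2(-p[1],p[2])).round(1),np.hypot(p[1],p[2]).round(4),p.round(4)
print("now",ang(im,(404,240)),ang(im,(419,262)))
for nm,px in(("upspoke front edges?",[(352,40),(392,40)]),("left",[(200,83),(200,118)]),("down",[(341,270),(367,270)])):print(nm,[ang(im,p,-.01)[0] for p in px],[ang(im,p,.01)[0] for p in px])
T=np.eye(4);T[:3,:3]=R.from_quat([0.785,-0.171,0.184,-0.567]).as_matrix();T[:3,3]=[0.4666,0.0557,0.2539];im["camera_from_world"]=np.linalg.inv(T@H)
print("before",ang(im,(358,199)),ang(im,(376,226)))
```

```text
now (np.float64(-135.0), np.float64(0.0939), array([ 0.    ,  0.0664, -0.0664])) (np.float64(-136.5), np.float64(0.1367), array([ 0.    ,  0.0941, -0.0992]))
upspoke front edges? [np.float64(58.4), np.float64(75.5)] [np.float64(67.7), np.float64(88.7)]
left [np.float64(18.9), np.float64(11.5)] [np.float64(18.0), np.float64(9.1)]
down [np.float64(-93.0), np.float64(-109.0)] [np.float64(-102.9), np.float64(-116.2)]
before (np.float64(-135.0), np.float64(0.0951), array([ 0.    ,  0.0673, -0.0672])) (np.float64(-135.7), np.float64(0.1385), array([ 0.    ,  0.0967, -0.0992]))
```

The wheel is really a few millimetres deeper than I assumed, so the tips passed in front of the spoke without touching it. I'll go to the middle of the next gap (-17°), insert 16 mm deeper and push from there.

```bash
python3 -m inch '[[[0.7,-0.3,-0.3],0],[[0.8,-0.2,-0.3],0],[[0.8,-0.2,-0.2],0],[[0,0,0.8],0],[[0,0,0.8],0],[[0.2,-0.4,0.4],0],[[0,0,0],0]]'; python3 -c "
from h import *
tip();w=viewer.get_image('wrist');cv2.imwrite('pics/w6.png',w['img']);arc(-10,70,16)"
```

```text
time: 13.3
ee_pos: [0.5322, 0.0681, 0.2961]
ee_rot: [0.785, -0.171, 0.184, -0.567]
contact_force: [-0.1, 0.1, 0.8]
gripper_width: 0.0002
gripper_force: 0.0
tip stand x,y,z [0.0228 0.026  0.0747] phi -19.2 r 0.079 F [-0.1  0.1  0.8] t 13.3
[[0.7, 0.0, -0.2], [0.7, 0.1, -0.1], [0.7, 0.1, -0.1], [0.7, 0.2, -0.1], [0.6, 0.2, -0.1], [0.6, 0.3, -0.1], [0.6, 0.4, -0.0], [0.6, 0.4, -0.0], [0.5, 0.4, -0.0], [0.5, 0.5, 0.0], [0.5, 0.5, 0.0], [0.4, 0.6, 0.1], [0.4, 0.6, 0.1], [0.3, 0.6, 0.1], [0.3, 0.6, 0.1], [0.2, 0.7, 0.1]]
```

View pics/w6.png

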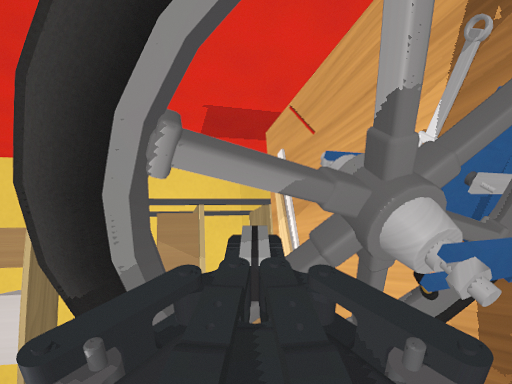

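I've used all ten views, so from here the wheel angle has to be measured by code. I'll calibrate a spoke/valve detector on the saved first pictures, where the angle is known to be -137.5.

Run:
```python
from h import *
for n,sx in(("scene",.01),("side",-.01)):
    im=viewer.get_image(n);img=cv2.imread(f"pics/{n}0.png");hsv=cv2.cvtColor(img,cv2.COLOR_BGR2HSV)
    print(n)
    for r in(.1,.12):
        row=[]
        for a in range(0,360,6):
            t=np.radians(a);u=np.round(proj(im,c+sx*X+r*(-Y*np.sin(t)+Z*np.cos(t)))).astype(int);h=hsv[u[1],u[0]];row.append(f"{h[0]},{h[1]},{h[2]}")
        print(r," ".join(row))
    a=np.radians(-137.5);
    for r in(.1,.105,.11,.12,.13):
        u=proj(im,c+r*(-Y*np.sin(a)+Z*np.cos(a))).round().astype(int);print(r,u,hsv[u[1]-1:u[1]+2,u[0]-1:u[0]+2].reshape(-1,3).tolist())
```

```text
scene
0.1 14,160,227 14,158,229 11,84,124 12,110,144 14,159,223 13,160,215 15,158,232 15,155,236 15,154,233 15,155,237 11,60,178 15,9,170 15,13,155 174,17,73 9,85,60 13,162,161 15,155,233 14,158,228 14,156,234 15,160,235 10,86,149 8,10,105 30,10,100 110,103,131 107,168,204 107,172,199 106,173,106 106,162,101 108,22,115 13,10,173 109,138,100 107,120,98 17,11,159 108,165,203 107,175,200 108,158,204 15,159,234 15,151,105 13,126,91 14,160,227 14,162,225 13,126,172 0,5,111 17,14,163 9,16,160 14,157,224 14,158,227 14,158,227 14,162,222 14,156,226 15,161,228 14,164,227 15,6,83 170,8,99 0,9,108 13,151,215 14,160,222 14,159,222 15,158,226 14,161,224
0.12 14,159,226 14,159,224 12,34,97 13,150,200 14,159,226 14,158,219 15,157,228 14,158,225 15,153,232 16,156,240 16,158,239 15,6,165 12,9,144 75,8,65 13,143,84 13,150,163 15,157,235 16,155,237 15,155,235 15,156,236 9,45,154 4,17,105 23,11,95 106,110,148 108,153,178 108,124,138 109,137,153 110,27,112 108,33,132 12,9,142 115,38,126 108,144,99 105,170,99 130,5,140 165,4,126 10,50,139 4,30,129 13,28,110 15,143,157 13,138,198 12,130,181 14,160,229 15,6
[... 2276 characters left out ...]
 56, 32], [120, 10, 26], [120, 11, 24], [12, 85, 39], [165, 22, 23], [10, 87, 35], [13, 120, 68]]
0.105 [202 202] [[11, 93, 52], [0, 25, 31], [0, 0, 24], [0, 15, 33], [120, 10, 26], [120, 11, 24], [13, 64, 36], [165, 22, 23], [10, 87, 35]]
0.11 [201 203] [[15, 102, 65], [0, 15, 33], [120, 10, 26], [18, 129, 93], [13, 64, 36], [165, 22, 23], [18, 135, 104], [14, 117, 59], [13, 127, 54]]
0.12 [199 204] [[18, 142, 174], [18, 139, 161], [18, 129, 93], [18, 143, 187], [18, 140, 158], [18, 135, 104], [18, 143, 159], [18, 142, 131], [17, 138, 111]]
0.13 [198 206] [[18, 143, 170], [18, 143, 159], [18, 142, 131], [18, 135, 108], [18, 138, 109], [17, 129, 95], [19, 73, 49], [16, 61, 54], [15, 36, 57]]
```

```bash
cat >> h.py <<'E'
def wheel(img=None):
    for n,sx in(("scene",.01),("side",-.01)):
        im=viewer.get_image(n);hsv=cv2.cvtColor(im["img"] if img is None else cv2.imread(f"pics/{n}{img}.png"),cv2.COLOR_BGR2HSV)
        def at(a,r,x):
            t=np.radians(a);u=np.round(proj(im,c+x*X+r*(-Y*np.sin(t)+Z*np.cos(t)))).astype(int);return hsv[u[1],u[0]].astype(int)
        A=np.arange(-125,126);f=np.array([np.mean([(h[1]<45)&(h[2]>60) for h in(at(a,r,sx) for r in(.09,.1,.11,.12))]) for a in A])
        z=np.sum(f*np.exp(1j*np.radians(A*6)));b=[a for a in range(-180,180,2) if sum((17<=h[0]<=20)&(h[1]>120)&(h[2]>80) for h in(at(a,r,0) for r in(.114,.12,.126,.132)))>=2]
        print(n,"spokes mod60",(np.degrees(np.angle(z))/6%60).round(1),"q",(abs(z)/f.sum()).round(2),"| spoke runs",[int(a) for a in A if f[A.tolist().index(a)]>.7 and a%3==0],"| brass",b)
E
python3 -c "
from h import *
wheel(0);wheel()"
python3 -m inch '[[[0.7,0,-0.1],0],[[0.7,0,-0.1],0],[[0.7,0,-0.1],0],[[0.7,0.1,-0.1],0],[[0.7,0.2,-0.1],0],[[0.7,0.2,-0.1],0]]'
python3 -c "
from h import *
tip();wheel()"
```

```text
scene spokes mod60 13.9 q 0.81 | spoke runs [-108, -105, -102, -99, -96, -48, -45, -42, -39, -36, 12, 15, 63, 66, 69, 72, 75, 78, 123] | brass [-138]
side spokes mod60 13.3 q 0.49 | spoke runs [-105, -102, -99, -96, -45, -42, -39, -36, -33, 15, 18, 66, 69, 72, 75, 105, 108, 111, 120, 123] | brass [-138, -136]
scene spokes mod60 13.1 q 0.71 | spoke runs [-108, -105, -102, -99, -96, -48, -45, -42, -39, 12, 15, 63, 66, 69, 72, 75, 78, 123] | brass [-138, 58, 66]
side spokes mod60 11.7 q 0.29 | spoke runs [-99, -96, -93, 15, 18, 66, 69, 72, 75, 105, 108, 111, 123] | brass [-136]
time: 14.4
ee_pos: [0.5659, 0.0409, 0.2966]
ee_rot: [0.784, -0.172, 0.184, -0.567]
contact_force: [-1.8, 2.3, -0.1]
gripper_width: -0.0002
gripper_force: 1.2
tip stand x,y,z [ 0.0249 -0.0173  0.0752] phi 12.9 r 0.077 F [-1.8  2.3 -0.1] t 14.4
scene spokes mod60 26.4 q 0.69 | spoke runs [-93, -90, -87, -84, -81, -33, -30, -27, -24, 12, 15, 18, 27, 30, 75, 78, 81, 84, 87, 90] | brass [-126, -124, -122, 58, 64, 66, 118]
side spokes mod60 27.9 q 0.48 | spoke runs [-102, -99, -96, -93, -90, -87, 30, 33, 81, 84, 87, 90, 105, 108, 111] | brass []
```

It works: the spokes moved about 13° with a push of roughly 3 N, and the spoke sits about 14° ahead of the tip. Continuing the arc.

```bash
python3 -m inch '[[[0.7,0.2,-0.1],0],[[0.6,0.3,-0.1],0],[[0.6,0.3,0],0],[[0.6,0.4,0],0],[[0.6,0.4,0],0],[[0.5,0.4,0],0],[[0.5,0.5,0],0],[[0.5,0.5,0],0]]'
python3 -c "
from h import *
tip();wheel();arc(45,80,7)"
```

```text
time: 15.5
ee_pos: [0.6035, 0.0082, 0.2729]
ee_rot: [0.784, -0.172, 0.184, -0.567]
contact_force: [-1.4, 1.2, 0.5]
gripper_width: -0.0003
gripper_force: 1.0
tip stand x,y,z [ 0.0257 -0.067   0.0516] phi 52.4 r 0.085 F [-1.4  1.2  0.5] t 15.5
scene spokes mod60 2.2 q 0.75 | spoke runs [-120, -117, -114, -111, -108, -60, -57, -54, -51, -48, 3, 6, 45, 54, 57, 60, 63, 66, 111, 114, 117, 120, 123] | brass [-92, -90, -88]
side spokes mod60 58.5 q 0.55 | spoke runs [-105, 108, 111, 114, 117, 120, 123] | brass [-88, -86, -84]
[[0.4, 0.6, 0.1], [0.4, 0.6, 0.1], [0.3, 0.6, 0.1], [0.3, 0.6, 0.1], [0.2, 0.7, 0.1], [0.1, 0.7, 0.2], [0.1, 0.7, 0.2]]
```

```bash
python3 -m inch '[[[0.3,0.6,0.1],0],[[0.3,0.6,0.1],0],[[0.2,0.6,0.1],0],[[0.1,0.7,0.1],0],[[0,0,0],0]]'
python3 -c "
from h import *
tip();wheel()"
```

```text
time: 16.23
ee_pos: [0.6114, -0.0004, 0.2479]
ee_rot: [0.785, -0.172, 0.184, -0.567]
contact_force: [-0.8, -0.3, 0.1]
gripper_width: 0.0001
gripper_force: 0.0
tip stand x,y,z [ 0.0246 -0.0788  0.0265] phi 71.4 r 0.083 F [-0.8 -0.3  0.1] t 16.225
scene spokes mod60 18.9 q 0.66 | spoke runs [-102, -99, -96, -93, -90, -42, -39, -36, -33, 18, 21, 57, 63, 66, 69, 72, 75, 78, 81, 84] | brass [-76, -74, -72, -70, 64, 66, 110, 120]
side spokes mod60 21.7 q 0.58 | spoke runs [-99, -96, -93, -90] | brass []
```

```bash
python3 -m inch '[[[-0.1,-0.6,0],0],[[0,0,-2],0],[[0,0,-2],0],[[0,0,-2],0],[[0,0,-2],0]]'
python3 -c "
from h import *
tip();g=tipgoal(-11,.08,.023);M=R.from_quat(arm.state()['ee_rot']).as_matrix();togo(g-.08*M[:,2]);wheel()"
```

```text
time: 16.95
ee_pos: [0.5714, -0.0653, 0.2783]
ee_rot: [0.784, -0.172, 0.184, -0.567]
contact_force: [-0.2, -0.2, 0.7]
gripper_width: -0.0005
gripper_force: 0.0
tip stand x,y,z [-0.0504 -0.0923  0.0569] phi 58.3 r 0.108 F [-0.2 -0.2  0.7] t 16.95
3 rows of [-2.85 -1.88  0.1 ] tot [-8.6 -5.6  0.3] q [-0.66  0.36 -0.12 -1.25 -1.54  2.16] z [ 0.484  0.826 -0.29 ]
scene spokes mod60 20.0 q 0.78 | spoke runs [-102, -99, -96, -93, -90, -42, -39, -36, -33, 18, 21, 66, 69, 72, 75, 78, 81, 84] | brass [-76, -74, -72, -70, 58, 64, 66]
side spokes mod60 0.0 q nan | spoke runs [] | brass []h.py:56: RuntimeWarning: invalid value encountered in scalar divide
  print(n,"spokes mod60",(np.degrees(np.angle(z))/6%60).round(1),"q",(abs(z)/f.sum()).round(2),"| spoke runs",[int(a) for a in A if f[A.tolist().index(a)]>.7 and a%3==0],"| brass",b)
```

```bash
python3 -m inch '[[[-2.8,-1.9,0.1],0],[[-2.9,-1.9,0.1],0],[[-2.9,-1.8,0.1],0],[[0,0,0],0]]'
python3 -c "
from h import *
tip();togo(tipgoal(-11,.08,.023),4)"
```

```text
time: 17.55
ee_pos: [0.5007, -0.0027, 0.3236]
ee_rot: [0.785, -0.171, 0.185, -0.567]
contact_force: [0.2, -0.6, 0.1]
gripper_width: -0.0003
gripper_force: 0.0
tip stand x,y,z [-0.0509  0.0022  0.1022] phi -1.2 r 0.102 F [ 0.2 -0.6  0.1] t 17.55
4 rows of [0.04 0.03 1.97] tot [0.2 0.1 7.9] q [-0.64  0.16 -0.27 -1.26 -1.55  2.12] z [ 0.484  0.826 -0.29 ]
```

```bash
python3 -m inch '[[[0,0,2],0],[[0,0,2],0],[[0,0,2],0],[[0.1,0,1.9],0],[[0.7,0.1,-0.1],0],[[0.7,0.1,-0.1],0],[[0.7,0.1,-0.1],0],[[0.7,0.2,-0.1],0]]'
python3 -c "
from h import *
tip();wheel()"
```

```text
time: 18.55
ee_pos: [0.5629, 0.0428, 0.2982]
ee_rot: [0.784, -0.172, 0.184, -0.567]
contact_force: [-2.5, 1.8, -1.0]
gripper_width: 0.0002
gripper_force: 1.2
tip stand x,y,z [ 0.0244 -0.0138  0.0768] phi 10.2 r 0.078 F [-2.5  1.8 -1. ] t 18.55
scene spokes mod60 23.7 q 0.72 | spoke runs [-96, -93, -90, -87, -84, -36, -33, -30, -27, 9, 12, 15, 18, 21, 24, 27, 69, 72, 75, 78, 81, 84, 87] | brass [-70, -68, -66, 56, 58, 64, 66, 120]
side spokes mod60 27.4 q 0.47 | spoke runs [-99, -96, -93, -90, -87, 27, 30, 78, 81, 84, 87, 105, 108, 111] | brass []
```

```bash
python3 -m inch '[[[0.7,0.2,-0.1],0],[[0.7,0.2,-0.1],0],[[0.6,0.3,-0.1],0],[[0.6,0.4,0],0],[[0.6,0.4,0],0],[[0.5,0.4,0],0],[[0.5,0.5,0],0],[[0.4,0.5,0],0],[[0.3,0.6,0.1],0],[[0.3,0.6,0.1],0]]'
python3 -c "
from h import *
tip();wheel()"
```

```text
time: 19.9
ee_pos: [0.6058, 0.005, 0.2642]
ee_rot: [0.784, -0.172, 0.184, -0.567]
contact_force: [-1.6, 1.1, 1.3]
gripper_width: 0.0001
gripper_force: 1.0
tip stand x,y,z [ 0.0249 -0.0709  0.0428] phi 58.9 r 0.083 F [-1.6  1.1  1.3] t 19.9
scene spokes mod60 7.0 q 0.71 | spoke runs [-114, -111, -108, -105, -102, -54, -51, -48, -45, -42, 9, 48, 57, 60, 63, 66, 69, 72, 120, 123] | brass [-22, 56, 58]
side spokes mod60 10.6 q 0.75 | spoke runs [-111, -108, -105, -102] | brass []
```

```bash
python3 -m inch '[[[0.3,0.6,0.1],0],[[0.2,0.6,0.1],0],[[0.1,0.6,0.1],0],[[0.1,0.6,0.1],0],[[0,0,0],0]]'
python3 -c "
from h import *
tip();wheel()"
```

```text
time: 20.62
ee_pos: [0.6122, -0.0024, 0.2402]
ee_rot: [0.785, -0.172, 0.184, -0.567]
contact_force: [-1.2, 0.3, 0.0]
gripper_width: -0.0003
gripper_force: 0.0
tip stand x,y,z [ 0.0237 -0.0807  0.0188] phi 76.9 r 0.083 F [-1.2  0.3  0. ] t 20.625
scene spokes mod60 21.8 q 0.59 | spoke runs [-99, -96, -93, -90, -87, -36, -33, -30, -27, 21, 24, 27, 60, 63, 66, 69, 72, 75, 78, 81, 84] | brass [66, 110, 116, 118, 120]
side spokes mod60 24.2 q 0.49 | spoke runs [-96, -93, -90, -87] | brass []
```

```bash
python3 -m inch '[[[0,0.4,0.1],0],[[0,0.4,0.1],0],[[0,0,0],0]]'
python3 -c "
from h import *
tip();wheel()"
```

```text
time: 21.1
ee_pos: [0.6126, -0.003, 0.2324]
ee_rot: [0.785, -0.172, 0.184, -0.567]
contact_force: [-0.8, -1.3, -0.7]
gripper_width: -0.0002
gripper_force: 0.5
tip stand x,y,z [ 0.0235 -0.0814  0.011 ] phi 82.3 r 0.082 F [-0.8 -1.3 -0.7] t 21.1
scene spokes mod60 24.9 q 0.54 | spoke runs [-96, -93, -90, -87, -84, -33, -30, -27, -24, 24, 27, 30, 63, 66, 69, 72, 75, 78, 81, 84, 87] | brass [110]
side spokes mod60 9.6 q 0.51 | spoke runs [] | brass []
```

Near the target now. I'll back off, withdraw fully clear and measure without occlusion.

```bash
python3 -m inch '[[[0,-0.6,0],0],[[0,0,-2],0],[[0,0,-2],0],[[0,0,-2],0],[[0,0,-2],0],[[0,-1,-4],0],[[0,-1,-4],0],[[0,-1,-4],0],[[0,0,0],0]]'
python3 - <<'E'
from h import *
tip();wheel()
# sub-degree: spoke edges at the two top spokes and the valve, scene view, on the +x face
im=viewer.get_image("scene");hsv=cv2.cvtColor(im["img"],cv2.COLOR_BGR2HSV).astype(np.float32)
h0=cv2.cvtColor(cv2.imread("pics/scene0.png"),cv2.COLOR_BGR2HSV).astype(np.float32)
def prof(hs,x,A,r0,r1,ch=1):
    out=[]
    for a in A:
        t=np.radians(a);v=[]
        for r in np.arange(r0,r1,.004):
            u=proj(im,c+x*X+r*(-Y*np.sin(t)+Z*np.cos(t)));v.append(cv2.getRectSubPix(hs[:,:,ch],(1,1),tuple(map(float,u)))[0,0])
        out.append(np.mean(v))
    return np.array(out).round().astype(int)
A=range(-24,26,3)
print("sat r.11-.135",prof(hsv,0,A,.11,.135));print("val",prof(hsv,0,A,.1,.108,2));print("hue",prof(hsv,0,A,.115,.135,0))
E
```

```text
time: 22.32
ee_pos: [0.5173, -0.1603, 0.3265]
ee_rot: [0.785, -0.172, 0.186, -0.565]
contact_force: [0.5, 0.5, -0.6]
gripper_width: -0.0001
gripper_force: 0.0
tip stand x,y,z [-0.1573 -0.1154  0.1051] phi 47.7 r 0.156 F [ 0.5  0.5 -0.6] t 22.325
scene spokes mod60 26.8 q 0.71 | spoke runs [-96, -93, -90, -87, -84, -81, -33, -30, -27, -24, 24, 27, 30, 75, 78, 81, 84, 87] | brass [58, 64, 66]
side spokes mod60 49.2 q 0.02 | spoke runs [-51, -48, -45, -42, -39, -36, -33, -30, -27, -24, -21, -18, -15, -12, -9, -6, -3, 0, 3, 6, 9, 15, 18, 21, 24, 27, 30, 33, 36, 39, 42, 45, 48, 51, 54, 57, 60, 63, 66] | brass []
sat r.11-.135 [118 117 117 109 109 108 104  78  95 103 103 107 107 106 107 110  72]
val [204 209 205 206 208 211 164  80 126 225 231 233 232 234 233 233 183]
hue [35 13 12 34 32 34 15 49 65 21 32 36 49 46 14 14 17]
```

The valve reads about -3 to -4.5°, which is inside tolerance but with limited margin. I'll lift the arm out of the side camera's view and triangulate the valve.

```bash
python3 -m inch '[[[-3,-4,-2],0],[[-3,-4,-2],0],[[-3,-4,-2],0],[[-3,-4,-2],0],[[-3,-4,-2],0],[[-3,-4,-2],0],[[0,0,0],0]]'
cat > m.py <<'E'
from h import *
L={}
for n,sx in(("scene",1),("side",-1)):
    im=viewer.get_image(n);hsv=cv2.cvtColor(im["img"],cv2.COLOR_BGR2HSV)
    e=proj(im,c+.12*Z);x0,y0=(e-16).round().astype(int);w=hsv[y0:y0+32,x0:x0+32].astype(int)
    cap=(w[...,2]<85);br=(w[...,0]>=17)&(w[...,0]<=21)&(w[...,1]>115)&(w[...,2]>70)
    out=[]
    for m,P in((cap,c+.106*Z),(br,c+.125*Z)):
        u=proj(im,P);ys,xs=np.nonzero(m);pts=np.c_[xs+x0,ys+y0];k=pts[np.hypot(*(pts-u).T)<9];out.append(k.mean(0) if len(k) else None);print(n,"expected",u.round(1),"found",None if not len(k) else k.mean(0).round(1),len(k))
    L[n]=(im,out)
for i in(0,1):
    a,b=L["scene"][1][i],L["side"][1][i]
    if a is not None and b is not None:
        p,g=tri(ray(L["scene"][0],a),ray(L["side"][0],b));q=S@(p-c);print(q.round(4),"gap",round(g,4),"angle",np.degrees(np.arctan2(-q[1],q[2])).round(1))
E
python3 m.py; python3 -c "
from h import *
tip();wheel()"
```

```text
time: 23.35
ee_pos: [0.3163, -0.0975, 0.5738]
ee_rot: [0.786, -0.17, 0.186, -0.564]
contact_force: [-0.4, 0.2, -0.5]
gripper_width: 0.0001
gripper_force: 0.0
scene expected [285.4 161. ] found [285.6 156.9] 30
scene expected [285.7 156.3] found [287.2 159.7] 10
side expected [223.6 150.3] found [222.6 150.4] 17
side expected [223.4 143.1] found [222.1 145.1] 22
[-0.0081  0.0002  0.1118] gap 0.0049 angle -0.1
[0.0037 0.0047 0.1156] gap 0.0025 angle -2.3
tip stand x,y,z [-0.2443  0.0748  0.3501] phi -12.1 r 0.358 F [-0.4  0.8 -1.1] t 23.45
scene spokes mod60 26.2 q 0.73 | spoke runs [-96, -93, -90, -87, -84, -36, -33, -30, -27, -24, 24, 27, 30, 72, 75, 78, 81, 84, 87] | brass []
side spokes mod60 32.2 q 0.44 | spoke runs [-93, -90, -87, -84, -81, -30, -27, -24, -21, 27, 30, 78, 81, 84, 87, 105, 108, 111] | brass [-2, 0]
```

Both views put the valve at about -2° (estimates run from -5° to +1°), which is inside the 7° tolerance. The arm is clear, so I'm handing it in.

```bash
python3 -c "
from cell import order
print(order.sign_off())"
```

```text
the job is handed in; nothing more can be done
None
```

The valve stem is at about -2° from straight up by the two fixed cameras (estimates -5° to +1°, tolerance 7°), the hand is clear, and the job was handed in at about 23.5 s; no verdict came back, and I did not measure at the end whether the stand or the loose items had moved.

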